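Set out the balance check kit on its outline mats

TASK

Set out the check kit for the balance: stand the beaker, the larger brass weight, the smaller brass weight and the mortar cube upright, each in the middle of the black mat whose white outline matches the shape and size of its base, with the cube's sides in line with its square outline. Let go of everything, and leave the balance and the caliper where they are.

Things in the scene. Friction and masses are not known exactly. Their poses are not given: they have to be found in the camera images.
- beaker: Loose open beige plastic beaker, round, straight sided, 60 mm outside diameter, 70 mm high, about 0.08 kg. Standing upright. Origin: centre of its underside, z up along its axis.
- large_weight: Loose brass check weight, the larger of two: round body 48 mm in diameter and 37 mm high, rounded at the shoulder, with a narrower 26 mm knob on top, 50 mm high in all, about 0.5 kg. It may be gripped by the body. Origin: centre of its underside, z up.
- small_weight: Loose brass check weight, the smaller of two: round body 38 mm in diameter and 29 mm high, rounded at the shoulder, with a 20 mm knob on top, 40 mm high in all, about 0.26 kg. It may be gripped by the body. Origin: centre of its underside, z up.
- cube: Loose grey mortar test cube, 50 x 50 x 50 mm, about 0.28 kg. Origin: centre of its underside, z up, x and y square to its side faces. May start turned by any angle.
- mat_beaker: Fixed flat black rubber mat, 84 x 84 x 6 mm, with a white printed outline (3 mm line, no rim) in its middle: a circle of 62 mm inner and 68 mm outer diameter, the outline of the beaker's base: the widest of the three circles. Origin: centre of its underside (top and outline 6 mm above); z up, x and y along its sides. Anywhere in the working area, turned up to 20 degrees.
- mat_large_weight: Fixed flat black rubber mat, 84 x 84 x 6 mm, with a white printed outline (3 mm line, no rim) in its middle: a circle of 50 mm inner and 56 mm outer diameter, the outline of the larger brass weight's base: the middle one of the three circles. Origin: centre of its underside (top and outline 6 mm above); z up, x and y along its sides. Anywhere in the working area, turned up to 20 degrees.
- mat_small_weight: Fixed flat black rubber mat, 84 x 84 x 6 mm, with a white printed outline (3 mm line, no rim) in its middle: a circle of 40 mm inner and 46 mm outer diameter, the outline of the smaller brass weight's base: the smallest of the three circles. Origin: centre of its underside (top and outline 6 mm above); z up, x and y along its sides. Anywhere in the working area, turned up to 20 degrees.
- mat_cube: Fixed flat black rubber mat, 84 x 84 x 6 mm, with a white printed outline (3 mm line, no rim) in its middle: a square of 52 mm inner and 58 mm outer side, parallel to the mat's sides, the outline of the mortar cube; the only square one. Origin: centre of its underside (top and outline 6 mm above); z up, x and y along its sides. Anywhere in the working area, turned up to 20 degrees.
- balance: Bench balance with a round pan, 225 (x) x 191 (y) x 58 mm high, loose, standing beyond the working area. A bystander: not to be moved. Origin: centre of its underside. (Some way to its left stands a fixed pot with a gauge, the air meter, near x 0.78, y 0.42, about 0.2 m wide with clamp levers, taller than 0.2 m: the arm must keep clear of it.)
- caliper: Digital caliper lying flat, 75 x 230 x 12 mm, loose, at the right of the working area. A bystander: not to be moved. Origin: centre of its underside.
Mind the look-alikes: they are no part of the job. Leave any turquoise look-alike of the large_weight alone. Leave any red look-alike of the small_weight alone.

How it is judged:
By the outcome, as a careful person would: the job done as asked, in the order asked, and still so for the second after the job is handed in, with the robot touching nothing.
It also fails if it takes over 131 s, if anything falls off the work surface, if the arm or the gripper's body presses on something with over 40 N, if the wrist force passes 120 N, or if a joint passes its speed limit or range.

ROBOT

A 6-joint arm with a two-finger parallel gripper is mounted at the origin on a cart in front of the work surface, level with it; the furniture and walls round the work are solid. World frame = base frame: x ahead of the robot, y to its left, z up, the work surface at z = 0. Lengths are in m, angles in rad, forces in N, time in s.
With the tool pointing down it reaches from about 0.35 to 0.975 m from the base axis. Payload 4.9 kg.
Tool frame: the origin (TCP) lies on the mounting face of the last link; the fingertips stand 173 mm ahead of it and the grasp point (between the pads) lies 155 mm ahead of it; z points along the fingers, y is the line along which they close (so a half turn about z gives the same grasp; the last joint's range is limited). The gripper opens to 85 mm and grips with 20 to 120 N. Pads are 22 mm wide; open, the fingers measure 114 mm over their backs; the gripper's body (76 mm by 85 mm) begins 54 mm behind the grasp point. The pads swing forward as they close: fully open they stand 13 mm farther back than shut.
Start: joints at [-1.3, 0.053, 1.613, -0, 1.476, -0.119], TCP at [0.237, -0.578, 0.405] pointing down, gripper open.
Joint ranges: [-3.01, 3.01], [-1.01, 2.22], [0.06, 2.58], [-1.02, 4.17], [0.09, 2.62], [-3.14, 3.14]. Speed limits (rad/s): [2.57, 2.57, 3.14, 3.14, 3.14, 3.14].

INTERFACE

Orientations are given as a rotation vector (axis times angle).
In Python, from station import monitor, eyes, finish_job gives the robot as it stands. The module is installed in compiled form; this text tells all that it offers.
- The arm moves only by the tool step_arm, never from a script. Its argument "commands" is a list of rows, each a list of 3 entries, a list of its own where there are three numbers: the opening in per cent of the stroke, from 0 (shut) to 100 (fully open), then the shift along the tool's x, y, z in mm, then the turn about the tool's z in degrees. In form: [[hand, [x, y, z], yaw], ...]. A call has 1 to 12 rows; each row is the pose to reach, as a shift and turn from the pose commanded when the call began, along the tool's axes at that moment; what a row does not reach only later rows make up. A row lasts 1/8 s, in which the tool goes at most 62.5 mm and 10.7 degrees, less where a joint would pass 70% of its speed; a pose out of reach is approached as far as the arm can. A call with a gripper value outside its range is refused whole. The fingers move at their own pace and stop on an object; "squeeze" is the grip in N (left out, the last holds). Time passes only in rows, so rows that repeat a pose let the fingers close. It gives the time, the measured TCP pose, the force, the opening and the grip force at its end, in the units of the state.
- monitor.get_obs(): the state, without advancing time (a new reading comes with each control period).
- eyes.get_image(name): name is "side" or "top"; returns the picture (480x640x3 uint8, red, green, blue); there is no depth.
- eyes.camera_info(name): a dict with "camera_matrix" (3x3 intrinsics, pixels), "extrinsics" (4x4, takes a point from camera to world coordinates). Camera axes: x right, y down, z forward; pixel columns grow to the right and rows downward; lengths in m; the calibration is good to about 2 mm. A picture is of the moment at which its call begins. camera_info takes no time and is no camera call.
- finish_job(): hands the job in; it is judged then, once.
The state is a dict: "t": time; "q": joint angles; "dq": joint speeds; "effort": joint torques, N m; "tool_pos": TCP position; "tool_rot": TCP orientation; "contact_force": force on the tool from outside, world axes, zero at the start; "wrist_torque": the same for the moment, N m; "opening": finger opening in m; "grip_force": force on a finger pad.
Only numpy, scipy, OpenCV 4.12 (cv2) and the standard library are available. Lean on these libraries where they do the work, as an engineer would, in place of code of your own. Each camera call takes 0.05 s, during which the arm holds its last target. There are 200 camera calls.

## Working session

There is one attempt and no reset: what is moved stays moved. The work goes in short steps, Python scripts to look and compute and a tool call to move; the robot and the scene stay as the last step left them, time stands still between calls to the robot, and variables do not carry over. Pictures are saved under pics/ and viewed, at most 14 in all, crops included, and the job is handed in when it is done.

Besides the shell and the picture viewer there is one more tool, called after "Request:" as a command line: name --argument value ..., lists and objects as JSON in quotes. step_arm: Moves the arm, as the interface text tells. Its arguments: {"type":"object","properties":{"commands":{"type":"array"},"squeeze":{"type":"number"}},"required":["commands"]}

```bash
mkdir -p pics; cat > h.py <<'E'
import numpy as np, cv2
from station import monitor, eyes, finish_job
def px2w(name,u,v,z):
    c=eyes.camera_info(name);K=np.array(c["camera_matrix"]);T=np.array(c["extrinsics"])
    d=T[:3,:3]@np.linalg.solve(K,[u,v,1.]);o=T[:3,3]
    return o+d*(z-o[2])/d[2]
def w2px(name,p):
    c=eyes.camera_info(name);K=np.array(c["camera_matrix"]);T=np.array(c["extrinsics"])
    q=K@(T[:3,:3].T@(np.array(p)-T[:3,3]));return q[:2]/q[2]
def save(name,fn):
    im=eyes.get_image(name)[:,:,::-1].copy();cv2.imwrite("pics/"+fn,im);return im
E
python3 - <<'E'
from h import *
for n in("top","side"):
    save(n,n+"0.png");print(eyes.camera_info(n))
o=monitor.get_obs();print(o)
E
```

```text
{'camera_matrix': array([[567.16694345,   0.        , 324.44994414],
       [  0.        , 567.16694345, 236.68473295],
       [  0.        ,   0.        ,   1.        ]]), 'extrinsics': array([[-0.00332164, -0.99202818,  0.12597244,  0.38077542],
       [-0.99992314,  0.00179017, -0.01226847, -0.05633234],
       [ 0.01194515, -0.12600351, -0.99195788,  1.52407288],
       [ 0.        ,  0.        ,  0.        ,  1.        ]])}
{'camera_matrix': array([[623.38180353,   0.        , 325.48461626],
       [  0.        , 623.38180353, 247.46042208],
       [  0.        ,   0.        ,   1.        ]]), 'extrinsics': array([[-0.98915956, -0.0680854 ,  0.13010667,  0.42961493],
       [-0.1459108 ,  0.35594603, -0.92304521,  1.10891966],
       [ 0.01653496, -0.93202296, -0.36202181,  0.51696463],
       [ 0.        ,  0.        ,  0.        ,  1.        ]])}
{'t': 0.1, 'q': array([-1.29996509e+00,  5.33092507e-02,  1.61415653e+00,  1.44053373e-05,
        1.47599698e+00, -1.18978009e-01]), 'dq': array([-0.00048079, -0.00176788, -0.00229268,  0.00120043,  0.00029271,
       -0.00087804]), 'effort': array([ 5.04567925e-04, -3.94898272e+01, -3.71363711e+01, -1.21560338e-04,
        3.84450745e-03, -2.24290027e-07]), 'tool_pos': array([ 0.23745721, -0.57787415,  0.40357433]), 'tool_rot': array([-3.08028013e+00, -6.08078080e-01,  2.00246651e-04]), 'contact_force': array([0.35204257, 0.06892345, 0.34992529]), 'wrist_torque': array([0.0349323 , 0.01551762, 0.00054384]), 'grip_force': 0.0, 'opening': 0.08542438784703302}
```

View pics/top0.png

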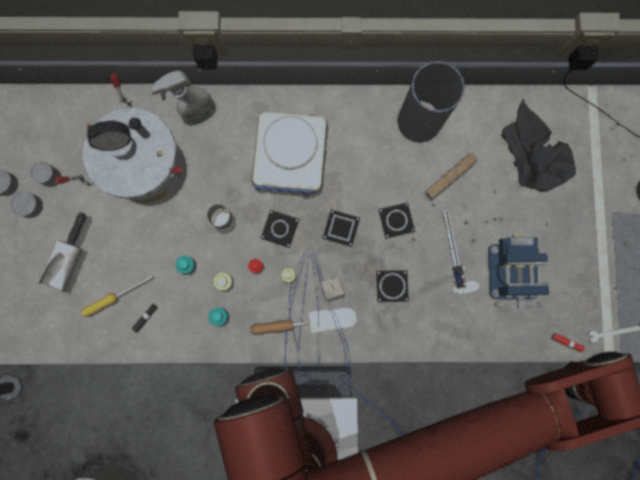

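View pics/side0.png

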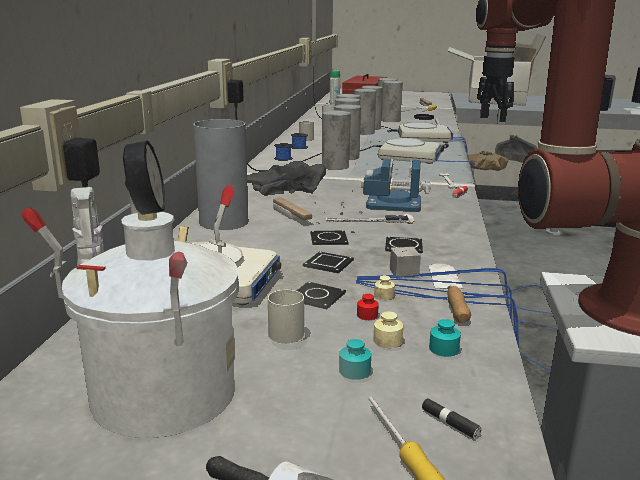

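The top view shows the beaker at about (220,219), the larger brass weight at (222,282), the smaller one at (288,275) and the cube at (332,288). Leave the turquoise weights at (185,265) and (218,317) and the red one at (256,266). The mats are at (280,229), (341,227; square), (396,220) and (392,286; widest). An enlarged crop should confirm these.

```bash
python3 - <<'E'
from h import *
im=cv2.imread("pics/top0.png")
c=im[195:325,200:420];cv2.imwrite("pics/crop0.png",cv2.resize(c,(792,468),interpolation=cv2.INTER_CUBIC))
E
```

```text
(no output)
```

View pics/crop0.png

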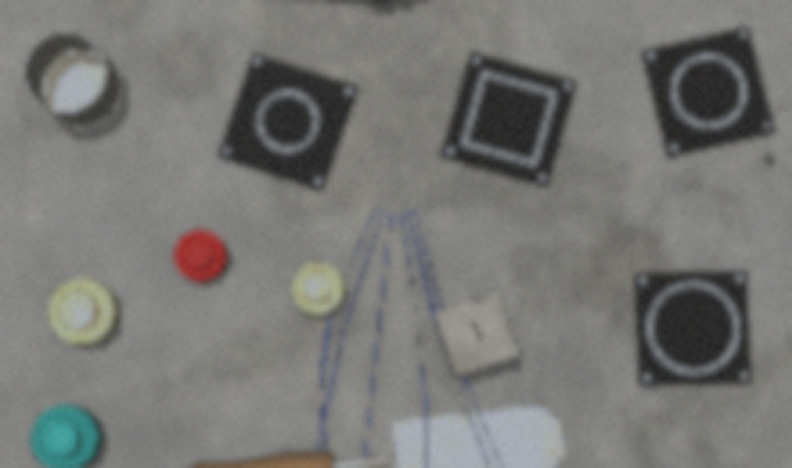

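The pale-yellow weights are the brass ones: larger (82,312) and smaller (318,288) in the crop. The red (200,256) and turquoise (67,437) weights stay where they are. The circles measure about 66, 78 and 96 crop px, so small = left mat, middle = upper right and widest = lower right, with the square mat for the cube.

```bash
cat >> h.py <<'E'
from scipy.spatial.transform import Rotation as Rn
C=lambda x,y:(200+x/3.6-.36,195+y/3.6-.36)
MATS=dict(small=(280,229),cube=(341,227),large=(396,220),beaker=(392,286))
def mats(im):
    g=cv2.cvtColor(im,cv2.COLOR_BGR2GRAY);out={}
    for k,(u,v) in MATS.items():
        s=g[v-28:v+28,u-28:u+28]; s=cv2.resize(s,None,fx=4,fy=4,interpolation=cv2.INTER_CUBIC)
        m=cv2.morphologyEx((s<75).astype(np.uint8),cv2.MORPH_CLOSE,np.ones((25,25)))
        cs,_=cv2.findContours(m,0,2);c=max(cs,key=cv2.contourArea)
        b=(cv2.boxPoints(cv2.minAreaRect(c))+.5)/4-.5+[u-28,v-28]
        w=np.array([px2w("top",*p,.006) for p in b]);e=w[1]-w[0]
        out[k]=(w.mean(0),(np.degrees(np.arctan2(e[1],e[0]))+45)%90-45,np.linalg.norm(w[1]-w[0]),np.linalg.norm(w[2]-w[1]))
    return out
E
python3 - <<'E'
from h import *
im=cv2.imread("pics/top0.png")
for k,v in mats(im).items(): print(k,v)
for n,x,y,z in[("beaker rim",69,75,.07),("beaker base",87,97,0),("large knob",82,312,.05),("large body",83,312,.025),("small body",318,289,.02),("small knob",316,287,.04)]:
    print(n,px2w("top",*C(x,y),z).round(4))
c=np.array([px2w("top",*C(*p),.05) for p in[(437,314),(497,296),(519,356),(464,374)]]);print(c.round(4),c.mean(0))
for i in range(4):
    e=c[(i+1)%4]-c[i];print(np.linalg.norm(e),np.degrees(np.arctan2(e[1],e[0])))
# side crops
im=cv2.imread("pics/side0.png")
cv2.imwrite("pics/crop1.png",cv2.resize(im[225:385,250:460],(788,600),interpolation=cv2.INTER_CUBIC))
E
```

```text
small (array([0.59621162, 0.04600709, 0.006     ]), np.float64(-18.729957408872025), np.float64(0.08285850465984643), np.float64(0.08189457650486079))
cube (array([ 0.5976644 , -0.11983507,  0.006     ]), np.float64(-15.751945825878856), np.float64(0.08249341509284447), np.float64(0.08301933043505112))
large (array([ 0.61858829, -0.2701463 ,  0.006     ]), np.float64(13.682772410205018), np.float64(0.08290347030268312), np.float64(0.0815263257472419))
beaker (array([ 0.44153901, -0.25471493,  0.006     ]), np.float64(1.973974868057084), np.float64(0.08325827472365042), np.float64(0.08320836970491971))
beaker rim [0.6213 0.1992 0.07  ]
beaker base [0.6161 0.1977 0.    ]
large knob [0.452 0.19  0.05 ]
large body [0.4532 0.1934 0.025 ]
small body [0.4699 0.022  0.02  ]
small knob [0.4701 0.0224 0.04  ]
[[ 0.4499 -0.0653  0.05  ]
 [ 0.4627 -0.1086  0.05  ]
 [ 0.4196 -0.1242  0.05  ]
 [ 0.4068 -0.0846  0.05  ]] [ 0.43475023 -0.09566585  0.05      ]
0.045186587305479274 -73.49056398666187
0.04585478204644443 -160.17416532831248
0.04160217459888545 107.83769019055246
0.047158111329460475 24.123308908480926
```

View pics/crop1.png

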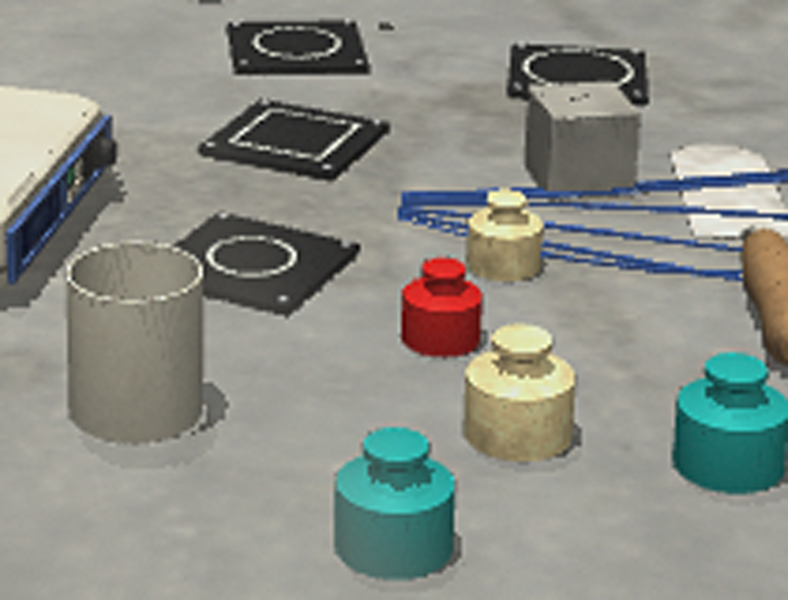

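The side crop shows the beaker (rim centre ~(135,271)), the brass weights' knobs at (522,340) and (507,198), and the cube at (582,135), with the blue wires flat beneath the small weight. The look-alikes are clearly separate.

```bash
cat >> h.py <<'E'
S=lambda x,y:(250+x/3.75-.37,225+y/3.75-.37)
def go(x,y,z=None,psi=None):
    "tool-frame mm shift and yaw from current pose to world target; psi=world angle of tool y (mod 180)"
    o=monitor.get_obs();R=Rn.from_rotvec(o["tool_rot"]).as_matrix();p=o["tool_pos"]
    d=np.array([x,y,p[2] if z is None else z])-p
    ty=np.degrees(np.arctan2(R[1,1],R[0,1]))
    print("tool mm",(R.T@d*1000).round(1),"pos",p.round(4),"tool y at",ty.round(1),"q",o["q"].round(2),"F",o["contact_force"].round(1),"open",round(o["opening"],4),"grip",round(o["grip_force"],1),"t",o["t"])
    if psi is not None:
        dy=(psi-ty+90)%180-90;print("yaw (tool z down: neg world)",round(-dy,1))
E
python3 - <<'E'
from h import *
for n,x,y,z in[("beaker rim",135,271,.07),("large knob",522,340,.05),("small knob",507,198,.04)]: print(n,px2w("side",*S(x,y),z).round(4))
c=np.array([px2w("side",*S(*p),z) for p,z in[((526,124),.05),((640,116),.05),((545,188),0),((637,184),0),((532,86),.05),((620,84),.05)]]);print(c.round(4))
go(.618,.199,.30,0);go(.618,.199,.30,90)
E
```

```text
beaker rim [0.6219 0.2032 0.07  ]
large knob [0.452  0.1997 0.05  ]
small knob [0.4681 0.0263 0.04  ]
[[ 0.4629 -0.0501  0.05  ]
 [ 0.4029 -0.073   0.05  ]
 [ 0.4514 -0.0819  0.    ]
 [ 0.4012 -0.0969  0.    ]
 [ 0.4625 -0.1069  0.05  ]
 [ 0.4142 -0.1193  0.05  ]]
tool mm [ 647.2 -573.8  104.8] pos [ 0.2375 -0.5779  0.4036] tool y at -67.7 q [-1.3   0.05  1.61  0.    1.48 -0.12] F [0.4 0.1 0.3] open 0.0854 grip 0.0 t 0.1
yaw (tool z down: neg world) -67.7
tool mm [ 647.2 -573.8  104.8] pos [ 0.2375 -0.5779  0.4036] tool y at -67.7 q [-1.3   0.05  1.61  0.    1.48 -0.12] F [0.4 0.1 0.3] open 0.0854 grip 0.0 t 0.1
yaw (tool z down: neg world) 22.3
```

Request:
step_arm --commands '[[100,[647,-576,0],-68],[100,[647,-576,0],-68],[100,[647,-576,0],-68],[100,[647,-576,0],-68],[100,[647,-576,0],-68],[100,[647,-576,0],-68],[100,[647,-576,0],-68],[100,[647,-576,0],-68],[100,[647,-576,0],-68],[100,[647,-576,0],-68],[100,[647,-576,0],-68],[100,[647,-576,0],-68]]' --squeeze 20

```text
t: 1.6
tool_pos: [0.5666, 0.0982, 0.4043]
tool_rot: [-2.215, -2.228, 0.001]
contact_force: [0.5, 0.4, 0.4]
opening: 0.0856
grip_force: 0.0
```

```bash
python3 - <<'E'
from h import *
go(.62,.201,.19,0)
im=cv2.imread("pics/side0.png")
E
```

```text
tool mm [102.6  54.1 214.2] pos [0.5666 0.0982 0.4043] tool y at 0.4 q [ 0.04 -0.07  1.73 -0.    1.48  0.04] F [0.5 0.4 0.4] open 0.0856 grip 0.0 t 1.6
yaw (tool z down: neg world) 0.4
```

Request:
step_arm --commands '[[100,[103,54,0],0],[100,[103,54,0],0],[100,[103,54,0],0],[100,[103,54,80],0],[100,[103,54,140],0],[100,[103,54,180],0],[100,[103,54,209],0],[100,[103,54,209],0],[50,[103,54,209],0],[50,[103,54,209],0],[50,[103,54,209],0],[50,[103,54,209],0]]' --squeeze 20

```text
t: 3.1
tool_pos: [0.6209, 0.1995, 0.1988]
tool_rot: [2.213, 2.226, 0.006]
contact_force: [0.6, -1.4, 6.6]
opening: 0.0592
grip_force: 22.1
```

Request:
step_arm --commands '[[100,[0,0,0],0],[100,[0,0,0],0],[100,[0,0,0],20],[100,[0,0,0],40],[100,[0,0,0],60],[100,[0,0,0],80],[100,[0,0,0],90],[100,[0,0,0],90],[50,[0,0,0],90],[50,[0,0,0],90],[50,[0,0,0],90],[50,[0,0,0],90]]' --squeeze 20

```text
t: 4.6
tool_pos: [0.6193, 0.1995, 0.1953]
tool_rot: [-3.141, -0.011, 0.001]
contact_force: [0.5, -0.1, 0.4]
opening: 0.0591
grip_force: 22.1
```

```bash
python3 - <<'E'
from h import *
go(.62,.201,.3,0)
E
```

```text
tool mm [   0.7   -1.5 -104.7] pos [0.6193 0.1995 0.1953] tool y at -89.6 q [0.2  0.32 1.69 0.   1.14 1.76] F [ 0.5 -0.1  0.4] open 0.0591 grip 22.1 t 4.6
yaw (tool z down: neg world) -89.6
```

```bash
python3 - <<'E'
from h import *
go(.4415,-.2547,.2018)
E
```

```text
tool mm [-180.8  453.    -6.4] pos [0.6193 0.1995 0.1953] tool y at -89.6 q [0.2  0.32 1.69 0.   1.14 1.76] F [ 0.5 -0.1  0.4] open 0.0591 grip 22.1 t 4.6
```

Request:
step_arm --commands '[[50,[0,0,-40],0],[50,[0,0,-90],0],[50,[-20,50,-90],0],[50,[-44,110,-90],0],[50,[-68,170,-90],0],[50,[-92,230,-90],0],[50,[-116,290,-90],0],[50,[-140,350,-90],0],[50,[-164,410,-90],0],[50,[-181,453,-90],0],[50,[-181,453,-90],0],[50,[-181,453,-70],0]]' --squeeze 25

```text
t: 6.1
tool_pos: [0.4415, -0.2553, 0.2669]
tool_rot: [3.14, 0.008, 0.004]
contact_force: [-0.0, 0.4, -1.8]
opening: 0.0594
grip_force: 27.8
```

```bash
python3 - <<'E'
from h import *
go(.4415,-.2547,.2018)
E
```

```text
tool mm [-0.2 -0.7 65.1] pos [ 0.4415 -0.2553  0.2669] tool y at -89.7 q [-0.67 -0.1   2.    0.    1.24  0.89] F [-0.   0.4 -1.8] open 0.0594 grip 27.8 t 6.1
```

Request:
step_arm --commands '[[50,[0,-1,30],0],[50,[0,-1,50],0],[50,[0,-1,60],0],[50,[0,-1,63],0],[50,[0,-1,63],0],[100,[0,-1,63],0],[100,[0,-1,63],0],[100,[0,-1,63],0],[100,[0,-1,0],0],[100,[0,-1,-60],0],[100,[0,-1,-90],0],[100,[0,-1,-90],0]]'

```text
t: 7.6
tool_pos: [0.4418, -0.2542, 0.3596]
tool_rot: [3.137, 0.009, 0.009]
contact_force: [0.1, -0.4, -0.5]
opening: 0.0853
grip_force: 0.0
```

```bash
python3 - <<'E'
from h import *
go(.4525,.194,.300,0)
print(mats(cv2.imread("pics/top0.png"))["large"][0])
E
```

```text
tool mm [  12.9 -448.4   57.6] pos [ 0.4418 -0.2542  0.3596] tool y at -89.7 q [-0.67 -0.2   1.93  0.    1.41  0.9 ] F [ 0.1 -0.4 -0.5] open 0.0853 grip 0.0 t 7.6
yaw (tool z down: neg world) -89.7
[ 0.61858829 -0.2701463   0.006     ]
```

Request:
step_arm --commands '[[75,[13,-448,0],0],[75,[13,-448,0],0],[75,[13,-448,0],0],[75,[13,-448,0],0],[75,[13,-448,0],0],[75,[13,-448,0],0],[75,[13,-448,0],0],[75,[13,-448,0],0],[75,[13,-448,0],0],[75,[13,-448,40],0],[75,[13,-448,58],0],[75,[13,-448,58],0]]'

```text
t: 9.1
tool_pos: [0.451, 0.1931, 0.2956]
tool_rot: [3.14, 0.006, -0.007]
contact_force: [0.5, 1.0, 0.2]
opening: 0.064
grip_force: 0.0
```

```bash
python3 - <<'E'
from h import *
im=save("top","top1.png")
a=cv2.resize(im[195:325,330:460],None,fx=4,fy=4,interpolation=cv2.INTER_CUBIC)
s=save("side","side1.png")
b=cv2.resize(s[180:300,290:460],None,fx=2,fy=2)
c=np.zeros((520,520+b.shape[1]-70,3),np.uint8)
c[:,:450]=a[:,:450];c[:b.shape[0],450:450+b.shape[1]]=b
cv2.imwrite("pics/chk1.png",c)
go(.4525,.194,.172,0)
print(px2w("top",218,317,.025))
E
```

```text
tool mm [  0.4  -0.2 126.4] pos [0.452  0.1938 0.2984] tool y at -89.7 q [ 0.25 -0.18  2.02 -0.    1.3   1.82] F [-0.9  0.1 -0.5] open 0.064 grip 0.0 t 9.2
yaw (tool z down: neg world) -89.7
[0.36021135 0.20385798 0.025     ]
```

View pics/chk1.png

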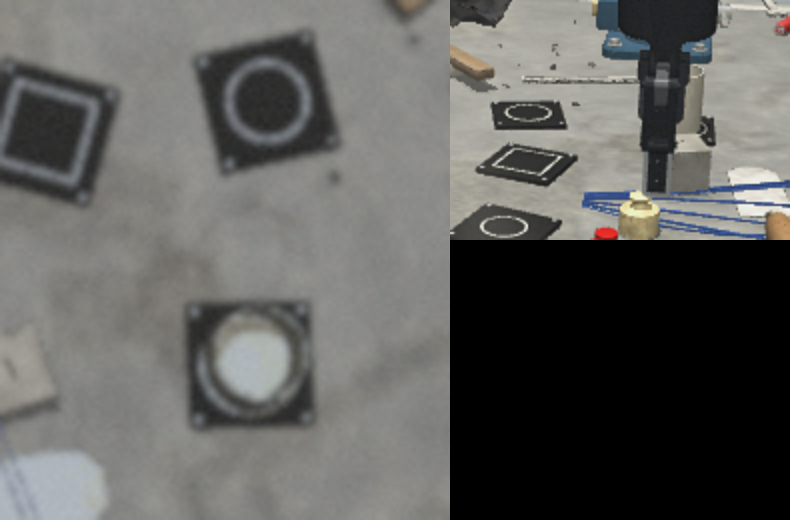

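Beaker is standing on the widest-circle mat (ring centre ~(252,364) in the crop) and looks about centred; I'll check it more closely later. Next is the large weight.

Request:
step_arm --commands '[[75,[0,0,50],0],[75,[0,0,90],0],[75,[0,0,115],0],[75,[0,0,125],0],[75,[0,0,125],0],[75,[0,0,125],0],[30,[0,0,125],0],[30,[0,0,125],0],[30,[0,0,125],0],[30,[0,0,125],0],[75,[0,0,125],0],[75,[0,0,125],0]]' --squeeze 20

```text
t: 10.7
tool_pos: [0.4515, 0.1944, 0.1727]
tool_rot: [-3.141, -0.009, -0.0]
contact_force: [0.2, 0.2, -0.6]
opening: 0.064
grip_force: 0.0
```

Request:
step_arm --commands '[[75,[0,0,0],-10],[75,[0,0,0],-20],[75,[0,0,0],-30],[75,[0,0,0],-40],[75,[0,0,0],-50],[75,[0,0,0],-60],[75,[0,0,0],-70],[75,[0,0,0],-80],[75,[0,0,0],-90],[75,[0,0,0],-90],[30,[0,0,0],-90],[30,[0,0,0],-90]]'

```text
t: 12.2
tool_pos: [0.4526, 0.1945, 0.1736]
tool_rot: [2.215, 2.225, 0.005]
contact_force: [4.4, 0.5, 1.0]
opening: 0.0456
grip_force: 22.0
```

Request:
step_arm --commands '[[30,[0,0,0],0],[30,[0,0,0],0],[30,[0,0,0],0]]' --squeeze 50

```text
t: 12.58
tool_pos: [0.4526, 0.1945, 0.1738]
tool_rot: [2.214, 2.226, 0.005]
contact_force: [5.3, 0.5, 4.0]
opening: 0.0452
grip_force: 51.9
```

```bash
python3 - <<'E'
from h import *
go(.6186,-.2701,.179,0)
E
```

```text
tool mm [-465.5  163.5   -4.9] pos [0.4526 0.1945 0.1738] tool y at 0.3 q [ 0.25  0.01  2.08 -0.    1.05  0.25] F [5.3 0.5 4. ] open 0.0452 grip 51.9 t 12.575
yaw (tool z down: neg world) 0.3
```

Request:
step_arm --commands '[[30,[0,0,-20],0],[30,[0,0,-50],0],[30,[0,0,-80],0],[30,[0,0,-80],0]]'

```text
t: 13.08
tool_pos: [0.451, 0.1944, 0.2527]
tool_rot: [-2.215, -2.227, 0.0]
contact_force: [0.2, -0.7, -5.9]
opening: 0.0449
grip_force: 53.2
```

```bash
python3 - <<'E'
from h import *
s=save("side","side2.png")
cv2.imwrite("pics/chk2.png",cv2.resize(s[230:370,320:460],(560,560),interpolation=cv2.INTER_CUBIC))
go(.6186,-.2701,.179,0)
E
```

```text
tool mm [-465.2  165.8   71.7] pos [0.4504 0.1942 0.251 ] tool y at 0.3 q [ 0.26 -0.12  2.05  0.    1.21  0.25] F [ 0.4  0.4 -5.9] open 0.0449 grip 53.1 t 13.125
yaw (tool z down: neg world) 0.3
```

View pics/chk2.png

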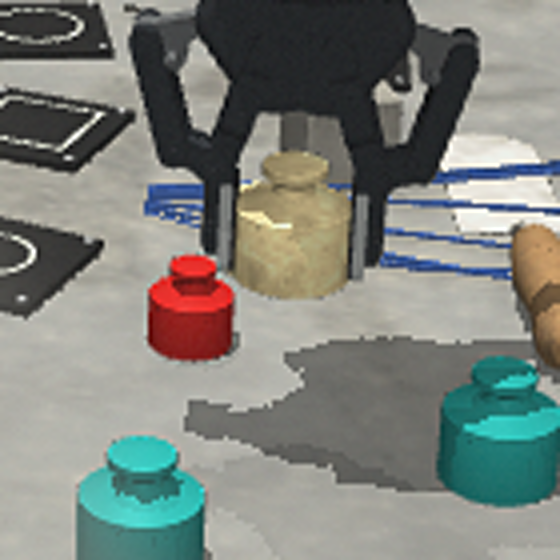

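The large weight is held upright between the pads at (290,225), clear of the table.

Request:
step_arm --commands '[[30,[-55,20,0],0],[30,[-110,39,0],0],[30,[-165,59,0],0],[30,[-220,78,0],0],[30,[-275,98,0],0],[30,[-330,118,0],0],[30,[-385,137,0],0],[30,[-440,157,0],0],[30,[-465,166,0],0],[30,[-465,166,0],0],[30,[-465,166,30],0],[30,[-465,166,45],0]]'

```text
t: 14.62
tool_pos: [0.6184, -0.2677, 0.2027]
tool_rot: [-2.208, -2.222, 0.003]
contact_force: [-0.5, -0.2, -6.9]
opening: 0.0449
grip_force: 53.1
```

```bash
python3 - <<'E'
from h import *
go(.6186,-.2701,.179,0)
E
```

```text
tool mm [-2.5  0.4 23.7] pos [ 0.6184 -0.2677  0.2027] tool y at 0.4 q [-0.52  0.36  1.62  0.    1.17 -0.53] F [-0.5 -0.2 -6.9] open 0.0449 grip 53.1 t 14.625
yaw (tool z down: neg world) 0.4
```

Request:
step_arm --commands '[[30,[-1,0,10],0],[30,[-1,0,15],0],[30,[-1,0,15],0]]'

```text
t: 15.0
tool_pos: [0.6204, -0.2705, 0.1929]
tool_rot: [2.215, 2.228, 0.0]
contact_force: [-1.2, 0.2, -6.0]
opening: 0.045
grip_force: 53.1
```

```bash
python3 - <<'E'
from h import *
go(.6186,-.2701,.1795,0)
E
```

```text
tool mm [ 0.4 -1.8 13.4] pos [ 0.6204 -0.2705  0.1929] tool y at 0.3 q [-0.52  0.37  1.62  0.    1.15 -0.53] F [-1.2  0.2 -6. ] open 0.045 grip 53.1 t 15.0
yaw (tool z down: neg world) 0.3
```

Request:
step_arm --commands '[[30,[0,-1,5],0],[30,[0,-1,9],0],[30,[0,-1,11],0],[30,[0,-1,12],0],[30,[0,-1,12],0]]'

```text
t: 15.62
tool_pos: [0.6193, -0.2707, 0.1807]
tool_rot: [-2.215, -2.228, -0.0]
contact_force: [-0.1, 0.3, -5.8]
opening: 0.0453
grip_force: 53.2
```

Not touching yet; one more mm or so.

Request:
step_arm --commands '[[30,[0,0,1],0],[30,[0,0,1.5],0],[30,[0,0,1.5],0],[65,[0,0,1.5],0],[70,[0,0,1.5],0],[75,[0,0,1.5],0],[75,[0,0,1.5],0],[75,[0,0,-40],0],[75,[0,0,-90],0],[75,[0,0,-120],0],[75,[0,0,-120],0]]' --squeeze 20

```text
t: 17.0
tool_pos: [0.6203, -0.2712, 0.305]
tool_rot: [2.21, 2.223, 0.003]
contact_force: [0.5, -0.1, 0.6]
opening: 0.0642
grip_force: 0.0
```

```bash
python3 - <<'E'
from h import *
go(.4695,.0225,.3,0)
E
```

```text
tool mm [ 294.6 -149.1    3. ] pos [ 0.6203 -0.2712  0.305 ] tool y at 0.3 q [-0.52  0.25  1.57  0.    1.32 -0.53] F [ 0.5 -0.1  0.6] open 0.0642 grip 0.0 t 17.0
yaw (tool z down: neg world) 0.3
```

Request:
step_arm --commands '[[65,[295,-150,0],0],[65,[295,-150,0],0],[65,[295,-150,0],0],[65,[295,-150,0],0],[65,[295,-150,0],0],[65,[295,-150,0],0],[65,[295,-150,0],0],[65,[295,-150,0],0],[65,[295,-150,50],0],[65,[295,-150,70],0],[65,[295,-150,70],0]]'

```text
t: 18.38
tool_pos: [0.4673, 0.0223, 0.2287]
tool_rot: [-2.215, -2.223, 0.005]
contact_force: [0.1, 0.3, -0.2]
opening: 0.0558
grip_force: 0.0
```

```bash
python3 - <<'E'
from h import *
im=save("top","top2.png")
cv2.imwrite("pics/chk3.png",cv2.resize(im[195:315,350:450],(500,600),interpolation=cv2.INTER_CUBIC))
go(.4695,.0225,.173,0)
def proj(p,r,z,n=24):
    t=np.linspace(0,2*np.pi,n);return [w2px("top",(p[0]+r*np.cos(a),p[1]+r*np.sin(a),z)) for a in t]
# knob centre expectation for centred objects, in crop px (x5)
for n,z in(("large",.056),("beaker",.076)):
    m=mats(cv2.imread("pics/top0.png"))[n][0]
    c=w2px("top",(m[0],m[1],z));b=w2px("top",(m[0],m[1],.006));print(n,(c-[350,195])*5+2,(b-[350,195])*5+2)
E
```

```text
tool mm [ 0.1  1.5 57.3] pos [0.468  0.0224 0.2303] tool y at 0.2 q [-0.11 -0.15  2.11 -0.    1.18 -0.12] F [0.9 0.3 0.2] open 0.0553 grip 0.0 t 18.425
yaw (tool z down: neg world) 0.2
large [246.56732031 112.67831238] [233.46325232 127.44271024]
beaker [228.8341307  449.26233483] [211.02849002 454.82220844]
```

View pics/chk3.png

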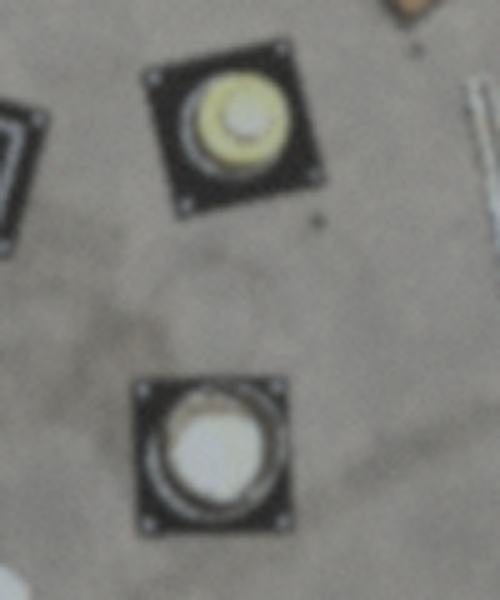

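Request:
step_arm --commands '[[65,[0,1,30],0],[65,[0,1,50],0],[65,[0,1,57],0],[65,[0,1,57],0],[25,[0,1,57],0],[25,[0,1,57],0],[25,[0,1,57],0],[25,[0,1,57],0],[65,[0,1,57],0],[65,[0,1,57],0],[65,[0,1,57],0]]' --squeeze 20

```text
t: 19.8
tool_pos: [0.4683, 0.0235, 0.1734]
tool_rot: [-2.214, -2.227, 0.001]
contact_force: [0.4, -0.6, -0.4]
opening: 0.0556
grip_force: 0.0
```

Request:
step_arm --commands '[[65,[0,0,0],10],[65,[0,0,0],20],[65,[0,0,0],30],[65,[0,0,0],40],[65,[0,0,0],50],[65,[0,0,0],60],[65,[0,0,0],70],[65,[0,0,0],80],[65,[0,0,0],90],[65,[0,0,0],90],[25,[0,0,0],90],[25,[0,0,0],90]]'

```text
t: 21.3
tool_pos: [0.4686, 0.0234, 0.1738]
tool_rot: [3.141, 0.011, -0.0]
contact_force: [-0.5, -1.4, 2.0]
opening: 0.0357
grip_force: 20.2
```

Request:
step_arm --commands '[[25,[0,0,0],0],[25,[0,0,0],0],[25,[0,0,0],0]]' --squeeze 40

```text
t: 21.68
tool_pos: [0.4687, 0.0234, 0.1739]
tool_rot: [3.141, 0.01, 0.0]
contact_force: [-2.1, -2.6, 4.9]
opening: 0.0353
grip_force: 39.9
```

Request:
step_arm --commands '[[25,[0,0,-30],0],[25,[0,0,-80],0],[25,[0,0,-80],0],[25,[0,0,-80],0]]'

```text
t: 22.18
tool_pos: [0.4679, 0.0237, 0.2523]
tool_rot: [-3.141, -0.009, 0.003]
contact_force: [0.2, 0.1, -3.7]
opening: 0.0356
grip_force: 41.0
```

```bash
python3 - <<'E'
from h import *
go(.5962,.0460,.179,0)
E
```

```text
tool mm [128.6 -21.5  73.1] pos [0.4679 0.0237 0.2523] tool y at -89.7 q [-0.11 -0.18  2.1   0.    1.22  1.46] F [ 0.2  0.1 -3.7] open 0.0356 grip 41.0 t 22.175
yaw (tool z down: neg world) -89.7
```

Request:
step_arm --commands '[[25,[45,-8,0],0],[25,[90,-15,0],0],[25,[128,-22,0],0],[25,[128,-22,0],0],[25,[128,-22,30],0],[25,[128,-22,50],0],[25,[128,-22,60],0],[25,[128,-22,60],0]]'

```text
t: 23.18
tool_pos: [0.5956, 0.0462, 0.1925]
tool_rot: [-3.141, -0.009, 0.004]
contact_force: [-0.2, -0.5, -2.0]
opening: 0.0352
grip_force: 41.0
```

```bash
python3 - <<'E'
from h import *
go(.5957,.0465,.1795,0)
E
```

```text
tool mm [ 0.1 -0.3 13. ] pos [0.5956 0.0462 0.1925] tool y at -89.7 q [-0.05  0.21  1.82  0.    1.11  1.52] F [-0.2 -0.5 -2. ] open 0.0352 grip 41.0 t 23.175
yaw (tool z down: neg world) -89.7
```

Request:
step_arm --commands '[[25,[0,0,8],0],[25,[0,0,12],0],[25,[0,0,13],0],[25,[0,0,13],0],[55,[0,0,13],0],[60,[0,0,13],0],[65,[0,0,13],0],[65,[0,0,13],0],[70,[0,0,-40],0],[70,[0,0,-90],0],[80,[0,0,-110],0],[80,[0,0,-110],0]]' --squeeze 20

```text
t: 24.68
tool_pos: [0.5969, 0.0462, 0.3053]
tool_rot: [3.141, 0.009, 0.005]
contact_force: [0.1, 0.1, 1.0]
opening: 0.0685
grip_force: 0.0
```

```bash
python3 - <<'E'
from h import *
im=cv2.imread("pics/top0.png")
# fit cube top face: brightness segmentation
s=cv2.resize(im[268:308,312:352],None,fx=8,fy=8,interpolation=cv2.INTER_CUBIC)
r=s[:,:,2].astype(int)-s[:,:,0]; g=s.sum(2)//3
cv2.imwrite("pics/cube.png",cv2.resize(s,(480,480)))
go(.4335,-.0945,.3,17)
E
```

```text
tool mm [-164.2  139.8    4.8] pos [0.5969 0.0462 0.3053] tool y at -89.7 q [-0.05  0.07  1.76 -0.    1.3   1.52] F [0.1 0.1 1. ] open 0.0685 grip 0.0 t 24.675
yaw (tool z down: neg world) 73.3
```

View pics/cube.png

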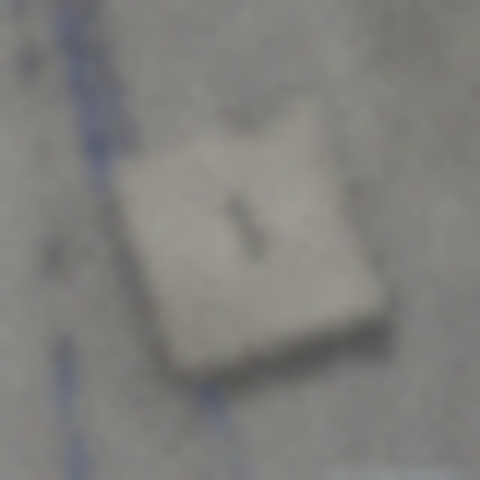

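The cube's top face has corners at about (118,175), (325,118), (385,300) and (178,365), so it is turned about +17°, centred near image (332.4,287.5).

```bash
python3 - <<'E'
from h import *
p=px2w("top",332.4,287.5,.05);print(p)
go(p[0]-.001,p[1]+.001,.3,17)
E
```

```text
[ 0.43521511 -0.09472299  0.05      ]
tool mm [-163.5  139.     4.8] pos [0.5969 0.0462 0.3053] tool y at -89.7 q [-0.05  0.07  1.76 -0.    1.3   1.52] F [0.1 0.1 1. ] open 0.0685 grip 0.0 t 24.675
yaw (tool z down: neg world) 73.3
```

Request:
step_arm --commands '[[100,[-164,139,0],10],[100,[-164,139,0],20],[100,[-164,139,0],30],[100,[-164,139,0],40],[100,[-164,139,0],50],[100,[-164,139,0],60],[100,[-164,139,0],70],[100,[-164,139,0],73],[100,[-164,139,50],73],[100,[-164,139,75],73],[100,[-164,139,75],73]]'

```text
t: 26.05
tool_pos: [0.431, -0.0929, 0.224]
tool_rot: [2.529, -1.86, -0.015]
contact_force: [-0.7, 0.0, -0.3]
opening: 0.0853
grip_force: 0.0
```

```bash
python3 - <<'E'
from h import *
im=save("top","top3.png");s=save("side","side3.png")
c=np.zeros((560,800,3),np.uint8)
c[:,:420]=cv2.resize(im[195:275,260:320],(420,560),interpolation=cv2.INTER_CUBIC)
c[:,420:]=cv2.resize(s[225:318,300:363],(380,560),interpolation=cv2.INTER_CUBIC)
cv2.imwrite("pics/chk4.png",c)
go(.4342,-.0937,.184,17)
E
```

```text
tool mm [ 0.5 -1.2 43.9] pos [ 0.4329 -0.0936  0.2279] tool y at -162.7 q [-0.38 -0.21  2.18 -0.    1.18  2.46] F [ 0.9 -1.   0.3] open 0.0853 grip 0.0 t 26.15
yaw (tool z down: neg world) 0.3
```

View pics/chk4.png

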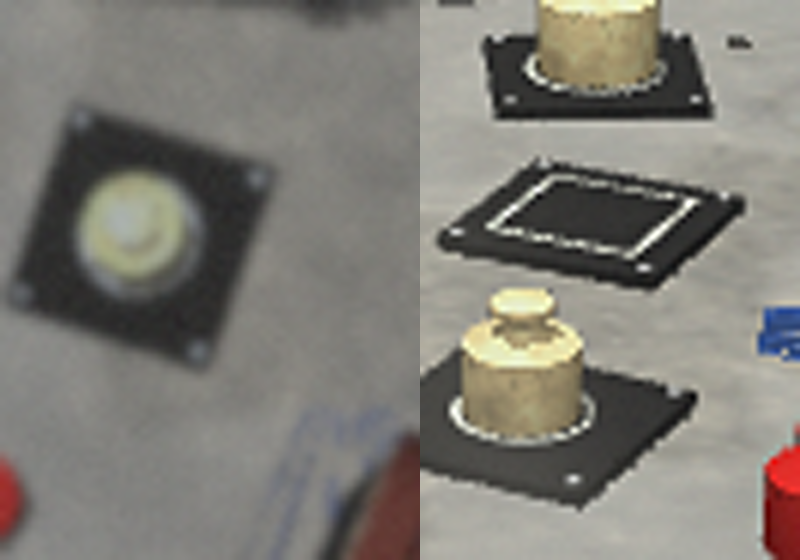

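Both brass weights stand inside their rings: the small one at (522,410) has even gaps, and the large one is about 1.5 mm towards −x. Now the cube.

Request:
step_arm --commands '[[100,[0,0,25],0],[100,[0,0,40],0],[100,[0,0,44],0],[100,[0,0,44],0],[40,[0,0,44],0],[40,[0,0,44],0],[40,[0,0,44],0],[40,[0,0,44],0],[100,[0,0,44],0],[100,[0,0,44],0],[100,[0,0,44],0],[100,[0,0,44],0]]' --squeeze 25

```text
t: 27.65
tool_pos: [0.4331, -0.0937, 0.1844]
tool_rot: [2.531, -1.861, -0.001]
contact_force: [0.3, 0.4, 0.7]
opening: 0.0854
grip_force: 0.0
```

Request:
step_arm --commands '[[100,[0,0,0],-10],[100,[0,0,0],-20],[100,[0,0,0],-30],[100,[0,0,0],-40],[100,[0,0,0],-50],[100,[0,0,0],-60],[100,[0,0,0],-70],[100,[0,0,0],-80],[100,[0,0,0],-90],[100,[0,0,0],-90],[40,[0,0,0],-90],[40,[0,0,0],-90]]'

```text
t: 29.15
tool_pos: [0.4333, -0.0938, 0.1848]
tool_rot: [3.106, 0.471, 0.0]
contact_force: [-0.1, -1.2, 2.1]
opening: 0.0513
grip_force: 0.6
```

Request:
step_arm --commands '[[40,[0,0,0],0],[40,[0,0,0],0],[40,[0,0,0],0]]' --squeeze 45

```text
t: 29.52
tool_pos: [0.4335, -0.0938, 0.185]
tool_rot: [3.105, 0.473, 0.001]
contact_force: [0.9, -0.4, 1.1]
opening: 0.0497
grip_force: 48.2
```

Request:
step_arm --commands '[[40,[0,0,-30],0],[40,[0,0,-80],0],[40,[0,0,-80],0],[40,[0,0,-80],0]]'

```text
t: 30.02
tool_pos: [0.4325, -0.0934, 0.2633]
tool_rot: [-3.104, -0.473, 0.003]
contact_force: [-1.1, 0.3, -3.1]
opening: 0.0496
grip_force: 48.1
```

```bash
python3 - <<'E'
from h import *
go(.597,-.1193,.191,-105.7)
E
```

```text
tool mm [149.4  73.9  71.9] pos [ 0.4325 -0.0934  0.2633] tool y at -72.7 q [-0.38 -0.27  2.16  0.    1.26  0.89] F [-1.1  0.3 -3.1] open 0.0496 grip 48.1 t 30.025
yaw (tool z down: neg world) 33.0
```

Request:
step_arm --commands '[[40,[45,22,0],8],[40,[90,44,0],16],[40,[130,64,0],24],[40,[149,74,0],33],[40,[149,74,0],33],[40,[149,74,30],33],[40,[149,74,50],33],[40,[149,74,58],33],[40,[149,74,58],33]]'

```text
t: 31.15
tool_pos: [0.5969, -0.1198, 0.2058]
tool_rot: [-3.112, 0.427, 0.003]
contact_force: [-0.9, 0.6, -3.1]
opening: 0.0493
grip_force: 48.0
```

```bash
python3 - <<'E'
from h import *
go(.597,-.1193,.1905,-105.7)
E
```

```text
tool mm [-0.  -0.5 15.3] pos [ 0.5969 -0.1198  0.2058] tool y at -105.6 q [-0.32  0.21  1.79  0.    1.14  1.52] F [-0.9  0.6 -3.1] open 0.0493 grip 48.0 t 31.15
yaw (tool z down: neg world) 0.1
```

Request:
step_arm --commands '[[40,[0,0,8],0],[40,[0,0,13],0],[40,[0,0,15],0],[40,[0,0,15],0],[70,[0,0,15],0],[75,[0,0,15],0],[80,[0,0,15],0],[80,[0,0,15],0],[80,[0,0,-40],0],[80,[0,0,-100],0],[80,[-60,0,-120],0],[80,[-120,0,-120],0]]' --squeeze 20

```text
t: 32.65
tool_pos: [0.4818, -0.0876, 0.33]
tool_rot: [3.111, -0.428, 0.009]
contact_force: [0.0, 0.6, 0.6]
opening: 0.0684
grip_force: 0.0
```

Request:
step_arm --commands '[[80,[-30,-60,0],0],[80,[-60,-120,0],0],[80,[-80,-180,0],0],[80,[-80,-240,0],0],[80,[-80,-280,0],0],[80,[-80,-280,0],0],[80,[-80,-280,0],0]]'

```text
t: 33.52
tool_pos: [0.4804, 0.2035, 0.3265]
tool_rot: [3.112, -0.427, -0.001]
contact_force: [0.3, -1.3, -0.1]
opening: 0.0682
grip_force: 0.0
```

```bash
python3 - <<'E'
from h import *
im=save("top","top4.png");s=save("side","side4.png")
cv2.imwrite("pics/chk5.png",np.vstack([cv2.resize(im[200:300,260:420],(480,300),interpolation=cv2.INTER_CUBIC),cv2.resize(s[225:325,290:450],(480,300),interpolation=cv2.INTER_CUBIC)]))
go(0,0)
E
```

```text
tool mm [-4.075e+02  3.255e+02  2.000e-01] pos [0.4805 0.2028 0.3266] tool y at -105.7 q [ 0.26 -0.14  1.93 -0.    1.35  2.1 ] F [-0.2  1.2 -0.1] open 0.0681 grip 0.0 t 33.625
```

View pics/chk5.png

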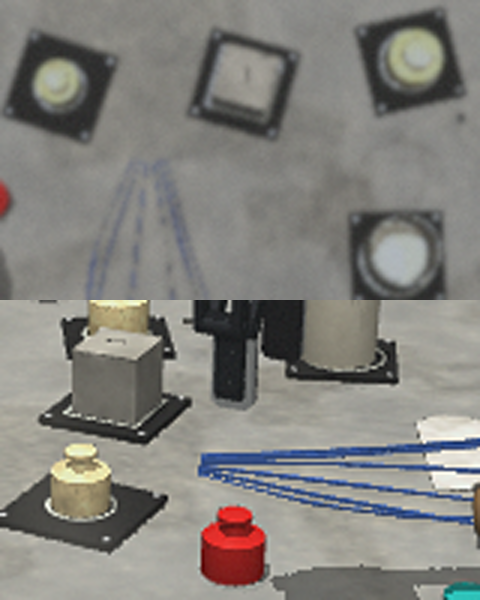

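All four stand upright on their own mats and the cube lies parallel to its outline. I'll check the centring with overlays of where each base and rim would be if centred.

```bash
python3 - <<'E'
from h import *
im=cv2.imread("pics/top4.png");M=mats(cv2.imread("pics/top0.png"))
def crop(n,c,w=26):
    u,v=MATS[n];k=300//w
    s=cv2.resize(im[v-w//2*2//1+0-2:v+w-2,u-w:u+w],(400,400),interpolation=cv2.INTER_CUBIC)
    f=400/(2*w);o=np.array([u-w,v-w-2])
    for r,z,col in c:
        t=np.linspace(0,2*np.pi,60);m=M[n][0]
        p=np.array([(w2px("top",(m[0]+r*np.cos(a),m[1]+r*np.sin(a),z))-o+.5)*f for a in t])
        cv2.polylines(s,[p.astype(np.int32)],True,col)
    return s
a=crop("beaker",[(.03,.076,(0,0,255)),(.030,.006,(0,255,0))]);b=crop("large",[(.024,.036,(0,0,255)),(.013,.056,(0,0,255)),(.024,.006,(0,255,0))])
s=cv2.imread("pics/side4.png");s0=s[205:257,380:432];
cv2.imwrite("pics/chk6.png",np.hstack([a,b]))
cv2.imwrite("pics/chk7.png",cv2.resize(s0,(520,520),interpolation=cv2.INTER_CUBIC))
E
```

```text
(no output)
```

View pics/chk6.png

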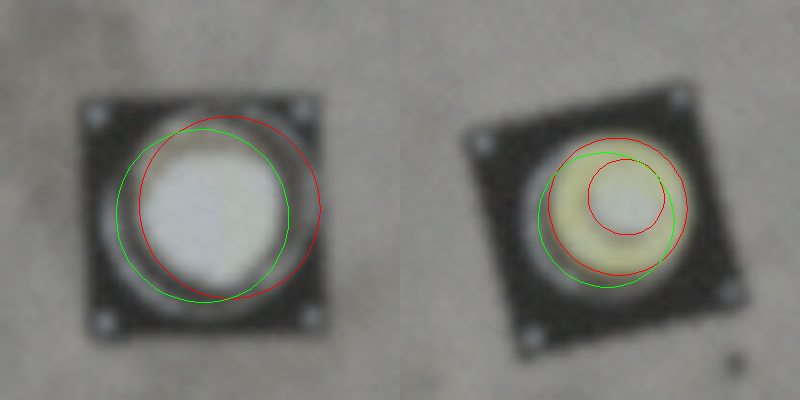

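View pics/chk7.png

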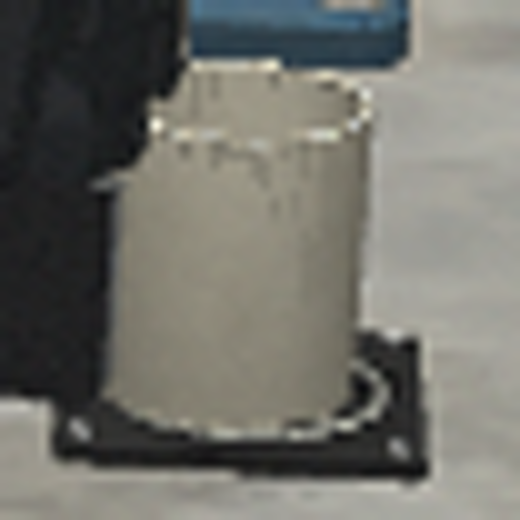

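The large weight matches its predicted circles to within about 1 mm. The beaker sits about 4 mm too far towards +x (left in the side view, with a wide ring gap at (370,395)), so it probably slipped in the pads. I'll centre it with the fingers closing along x.

```bash
python3 - <<'E'
from h import *
go(.4415,-.2545,.32,0)
E
```

```text
tool mm [ 86.5 450.7   6.7] pos [0.4805 0.2028 0.3266] tool y at -105.7 q [ 0.26 -0.14  1.93 -0.    1.35  2.1 ] F [-0.2  1.2 -0.1] open 0.0681 grip 0.0 t 33.625
yaw (tool z down: neg world) 74.3
```

Request:
step_arm --commands '[[100,[10,55,0],0],[100,[21,110,0],10],[100,[32,165,0],20],[100,[43,220,0],30],[100,[54,275,0],40],[100,[65,330,0],50],[100,[76,390,0],60],[100,[86,451,0],70],[100,[86,451,0],74],[100,[86,451,0],74],[100,[86,451,30],74],[100,[86,451,30],74]]'

```text
t: 35.12
tool_pos: [0.4404, -0.2528, 0.2942]
tool_rot: [2.229, -2.213, -0.008]
contact_force: [0.4, -0.2, -0.8]
opening: 0.0853
grip_force: 0.0
```

```bash
python3 - <<'E'
from h import *
go(.4415,-.2545,.205,0)
E
```

```text
tool mm [ 2.  -1.4 89.2] pos [ 0.4404 -0.2528  0.2942] tool y at -179.6 q [-0.67 -0.13  1.98  0.    1.3   2.47] F [ 0.4 -0.2 -0.8] open 0.0853 grip 0.0 t 35.125
yaw (tool z down: neg world) 0.4
```

Request:
step_arm --commands '[[100,[1,0,30],0],[100,[1,0,60],0],[100,[1,0,80],0],[100,[1,0,90],0],[100,[1,0,90],0],[82,[1,0,90],0],[78,[1,0,90],0],[74,[1,0,90],0],[71,[1,0,90],0],[68,[1,0,90],0],[65,[1,0,90],0],[65,[1,0,90],0]]' --squeeze 20

```text
t: 36.62
tool_pos: [0.4419, -0.2551, 0.2074]
tool_rot: [-2.228, 2.215, -0.002]
contact_force: [-0.7, 0.4, 5.9]
opening: 0.0592
grip_force: 22.2
```

```bash
python3 - <<'E'
from h import *
go(.4415,-.2545,.205,0)
E
```

```text
tool mm [-0.6  0.4  2.4] pos [ 0.4419 -0.2551  0.2074] tool y at -179.7 q [-0.67 -0.01  2.03  0.    1.12  2.47] F [-0.7  0.4  5.9] open 0.0592 grip 22.2 t 36.625
yaw (tool z down: neg world) 0.3
```

Request:
step_arm --commands '[[75,[0,0,0],0],[82,[0,0,0],0],[90,[0,0,0],0],[90,[0,0,0],0],[90,[0,0,-40],0],[90,[0,0,-90],0],[90,[0,0,-120],0],[90,[60,0,-120],0],[90,[120,0,-120],0],[90,[120,50,-120],0],[90,[120,90,-120],0],[90,[120,90,-120],0]]'

```text
t: 38.12
tool_pos: [0.3505, -0.3755, 0.326]
tool_rot: [-2.225, 2.218, 0.002]
contact_force: [0.2, 0.2, 0.0]
opening: 0.0768
grip_force: 0.0
```

```bash
python3 - <<'E'
from h import *
s=save("side","side5.png");im=save("top","top5.png")
go(0,0)
a=cv2.resize(s[205:257,380:432],(400,400),interpolation=cv2.INTER_CUBIC)
b=cv2.resize(im[258:310,366:418],(400,400),interpolation=cv2.INTER_CUBIC)
m=mats(cv2.imread("pics/top0.png"))["beaker"][0];t=np.linspace(0,2*np.pi,60)
p=np.array([(w2px("top",(m[0]+.03*np.cos(q),m[1]+.03*np.sin(q),.076))-[366,258]+.5)*400/52 for q in t])
cv2.polylines(b,[p.astype(np.int32)],True,(0,0,255))
cv2.imwrite("pics/chk8.png",np.hstack([a,b]))
E
```

```text
tool mm [-3.772e+02  3.503e+02 -3.000e-01] pos [ 0.3522 -0.3754  0.3268] tool y at -179.7 q [-0.96 -0.15  1.94  0.    1.35  2.17] F [0.3 0.1 0.1] open 0.0767 grip 0.0 t 38.225
```

View pics/chk8.png

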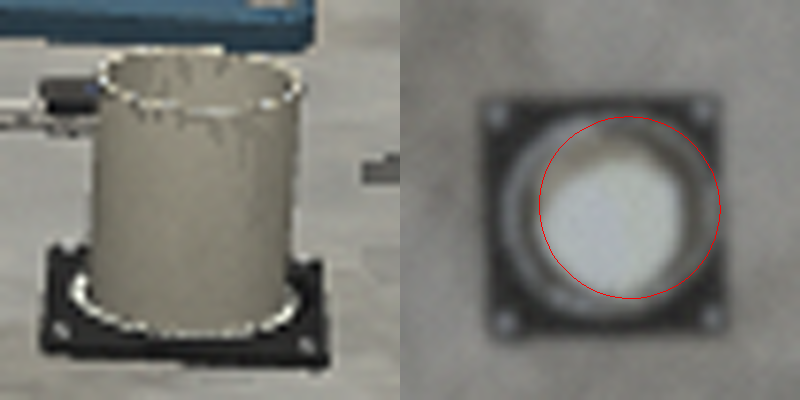

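The beaker now sits inside its ring in both views, about 1 mm off centre (left gap 18 px, right gap 8 px). Everything is released and the arm is clear, so I'm handing in.

```bash
python3 -c "
from h import *
print(finish_job())"
```

```text
the job is handed in; nothing more can be done
None
```

The job is handed in: the beaker, both brass weights and the cube stand upright and released on their matching mats, each within about 1–2 mm of centre as far as the pictures show, and the balance and caliper were not touched.

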